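# Set the leak tester's pressure step to the third click and start the test

## Task

Get the brake-chamber leak test going: with closed fingertips push the step valve's black slide lever along its track, feeling it click from notch to notch, and leave it resting in the third notch without ever running on past it. Then press the large start button fully down and let go. Push gently, grip and lift nothing, and leave the small vent button and everything else on the bench as it is.

Things in the scene. Friction and masses are not known exactly. Their poses are not given: they have to be found in the camera images.
- step_valve: Step valve: grey metal box bolted down, 100 mm (its x) by 190 mm (its y), 58 mm tall, base flange 108 x 198 mm, two brass ports on its +x side. Origin under its centre, z up. A black slide lever runs along the middle of its top towards +y. Each click: the push rises to 5 to 8 N, then collapses as the lever jumps up to 8 mm ahead of the finger into a notch and stays there by itself.
- step_slide (a joint): Travel of the slide lever along the valve's +y in m: 0 at the back stop, 0.078 at the front. It starts 0 to 6 mm from the back stop in a smooth stretch (about 1 N). Then come four notches 16 mm apart, the first 20 to 32 mm from the back stop, each behind a bump (the first too), so the third click is the third rise and drop of the push. Left in a notch, the lever centres itself.
- push_face (a point): Middle of the lever's upright flat back face (facing the valve's -y), 73 mm above the bench; moves with the lever; axes as the valve's. Push it towards +y. The lever is a black wedge standing on the 58 mm high top plate, 34 mm tall; the back face is 60 mm wide at its foot, 28 mm at its top; front and sides slope, so it cannot well be gripped; the foot is 44 mm long.
- start_box: Start box: grey metal box bolted down, 115 mm (its x) by 160 mm (its y), 55 mm tall, two grey push buttons on top and a round gauge (60 mm across) standing at its +x side, its top 122 mm above the bench, its glass 47 mm to +x of the buttons' centres. Origin under its centre, z up.
- start (a joint): Travel of the large start button in m: 0 up, 0.006 fully down. A spring brings it up again; fully down takes about 5 N.
- start_top (a point): Centre of the top of the large start button (40 mm across, at the +y end of the start box), 77 mm above the bench when up; moves down with it.
- vent (a joint): Travel of the small vent button in m: 0 up, 0.006 fully down. Leave it alone.
- vent_top (a point): Centre of the top of the small vent button (20 mm across, 85 mm to the -y side of the start button). Leave it alone.
- bolt: hexagon bolt standing on its head, 32 mm across, 53 mm tall; origin under its head. Leave it alone.
- can: plain metal can, 60 mm across, 120 mm tall; origin under it. Leave it alone.
- snap_ring: flat dark steel ring, 110 mm across, 5 mm high, lying flat; origin at its centre, underneath. Leave it alone.
- strip: flat steel strip 32 x 190 x 5 mm, long along its y; origin under its centre. Leave it alone.
- wrench: steel spanner 200 mm long along its x, lying flat, 8 mm high; origin under its middle. Leave it alone.
- screwdriver: screwdriver 200 mm long along its x, lying flat, 26 mm high; origin under its middle. Leave it alone.
- cover: dark domed brake-chamber cover, 160 mm across, 64 mm tall; origin under its centre. Leave it alone.
- rod_plate: steel disc 100 mm across with an upright rod, 75 mm tall in all; origin under its centre. Leave it alone.

How it is judged:
By the outcome, as a careful person would: the job done as asked, in the order asked, and still so for the second after the job is handed in, with the robot touching nothing.
It also fails if it takes over 70 s, if anything falls off the work surface, if the arm or the gripper's body presses on something with over 40 N, if the wrist force passes 120 N, or if a joint passes its speed limit or range.

## Robot

A 6-joint arm with a two-finger parallel gripper is mounted at the origin on the work surface. World frame = base frame: x ahead of the robot, y to its left, z up, the work surface at z = 0. Lengths are in m, angles in rad, forces in N, time in s.
With the tool pointing down it reaches from about 0.325 to 0.85 m from the base axis. Payload 15.5 kg.
Tool frame: the origin (TCP) lies at the very end of the fingers, on their centre line; the grasp point (between the pads) lies 19 mm behind it (ctrl.grip_depth is the distance from the TCP to the grasp point, in m); z points along the fingers, x is the direction in which the jaws open and shut, and the axes are right-handed (so a half turn about z gives the same grasp; the last joint's range is limited). The gripper opens to 91 mm and grips with 3 to 60 N. Pads are 32 mm wide; open, the fingers measure 118 mm over their backs; the gripper's body (76 mm by 178 mm) begins 60 mm behind the grasp point.
Start: joints at [-1.331, 0.494, 1.345, -0, 1.302, -0.096], TCP at [0.205, -0.59, 0.214] pointing down, gripper open.
Joint ranges: [-2.91, 2.91], [-0.82, 2.16], [0.22, 2.67], [-1.22, 4.37], [0.12, 2.79], [-3.08, 3.08]. Speed limits (rad/s): [1.89, 1.89, 2.57, 3.01, 3.01, 3.01].

## Interface

Orientations are given as [roll, pitch, yaw] about the fixed x, y, z axes, in that order (R = Rz(yaw) Ry(pitch) Rx(roll)).
In Python, from cell import ctrl gives the robot as it stands.
- The arm moves only by the tool move_arm, never from a script. Its argument "rows" is a list of rows, each a list of 7 numbers: the turn, a rotation vector about the tool's x, y, z in degrees, then the shift along the tool's x, y, z in mm, then the finger opening in mm, from 0 to 91.2. A call has 1 to 20 rows; each row is the pose to reach, as a shift and turn from the pose commanded when the call began, along the tool's axes at that moment; what a row does not reach only later rows make up. A row lasts 1/10 s, in which the tool goes at most 50 mm and 8.59 degrees, less where a joint would pass 70% of its speed; a pose out of reach is approached as far as the arm can. A call with a gripper value outside its range is refused whole. The fingers move at their own pace and stop on an object; "force" is the grip in N (left out, the last holds). Time passes only in rows, so rows that repeat a pose let the fingers close. It gives the time, the measured TCP pose, the force and the opening at its end, in the units of the state.
- ctrl.sense(): the state, without advancing time (a new reading comes with each control period).
- ctrl.grab_frame(name): name is "scene" or "side" or "wrist"; returns a dict with "image" (400x640x3 uint8, red, green, blue), "mtx" (3x3 intrinsics, pixels), "D" ([k1, k2, p1, p2, k3] as OpenCV has them; the pictures are not rectified), "camera_from_world" (4x4, takes a point from world to camera coordinates); the wrist camera has in their place "T_tool_cam" (4x4, takes a point from camera to tool coordinates, whose origin is the TCP and whose axes are the tool frame's). Camera axes: x right, y down, z forward; pixel columns grow to the right and rows downward; lengths in m; the calibration is good to about 2 mm. A picture is of the moment at which its call begins: read the wrist's pose just before it. There is no depth.
- ctrl.job_done(): hands the job in, once; it reports no verdict.
The state is a dict: "time_s": time; "q": joint angles; "qd": joint speeds; "effort": joint torques, N m; "eef_pos": TCP position; "eef_rot": TCP orientation; "wrist_force": force on the tool from outside, world axes, zero at the start; "moment": the same for the moment, N m; "opening": finger opening in m.
Only numpy, scipy, OpenCV 4.12 (cv2) and the standard library are available. Lean on these libraries where they do the work, as an engineer would, in place of code of your own. Each camera call takes 0.05 s, during which the arm holds its last target.

## Working session

There is one attempt and no reset: what is moved stays moved. The work goes in short steps, Python scripts to look and compute and a tool call to move; the robot and the scene stay as the last step left them, time stands still between calls to the robot, and variables do not carry over. Pictures are saved under pics/ and viewed, and the job is handed in when it is done.

Besides the shell and the picture viewer there is one more tool, called after "Emit:" by a JSON object that holds its "fn" and its "kwargs", one argument or row to a line. move_arm: Moves the arm, as the interface text tells. Its arguments: {"type":"object","properties":{"rows":{"type":"array"},"force":{"type":"number"}},"required":["rows"]}

```bash
mkdir -p pics; ls; cat > h.py <<'E'
import numpy as np, cv2
from cell import ctrl
def grab(n,tag):
    f=ctrl.grab_frame(n); cv2.imwrite(f'pics/{tag}.png',f['image'][:,:,::-1]); np.save(f'pics/{tag}.npy',f,allow_pickle=True); return f
def ray(f,uv,T=None):
    p=cv2.undistortPoints(np.array([[uv]],float),np.array(f['mtx']),np.array(f['D'])).ravel()
    d=np.array([p[0],p[1],1.])
    if T is None: T=np.linalg.inv(np.array(f['camera_from_world']))
    return T[:3,3],T[:3,:3]@d
def onz(f,uv,z,T=None):
    o,d=ray(f,uv,T); return o+d*(z-o[2])/d[2]
def load(tag): return np.load(f'pics/{tag}.npy',allow_pickle=True).item()
E
python3 - <<'E'
from h import *
print(ctrl.sense())
for n in ('scene','side','wrist'): 
    f=grab(n,n+'0')
    if 'camera_from_world' in f: print(n,np.linalg.inv(f['camera_from_world']).round(3))
    else: print(f['T_tool_cam'])
E
```

```text
pics
{'time_s': 0.0, 'q': array([-1.33150913e+00,  4.94201860e-01,  1.34617726e+00, -1.12379661e-06,
        1.30246411e+00, -9.55080713e-02]), 'qd': array([-0.00146752, -0.00081182, -0.00143108,  0.00089142,  0.00064876,
       -0.00122838]), 'effort': array([-3.96790279e-05, -8.78798461e+01, -3.81847930e+01,  7.07717752e-02,
        5.34054183e-02, -3.25214330e-05]), 'eef_pos': array([ 0.20526365, -0.58991339,  0.21331102]), 'eef_rot': array([-3.14147447e+00,  1.24498774e-03, -1.23600069e+00]), 'wrist_force': array([ 0.04168752, -0.22817425,  0.50741694]), 'moment': array([ 0.0131905 , -0.01046982, -0.05498035]), 'opening': 0.09081776095580697}
scene [[ 0.766  0.491 -0.415  1.044]
 [ 0.643 -0.598  0.479 -0.618]
 [-0.013 -0.634 -0.773  1.025]
 [ 0.     0.     0.     1.   ]]
side [[-0.899 -0.218  0.379  0.128]
 [-0.438  0.472 -0.765  0.829]
 [-0.012 -0.854 -0.52   0.661]
 [ 0.     0.     0.     1.   ]]
[[ 9.99999409e-01  3.04454047e-04  1.04331001e-03  6.20644877e-05]
 [-5.96329467e-04  9.56258227e-01  2.92523242e-01 -8.39326256e-02]
 [-9.08613896e-04 -2.92523692e-01  9.56257844e-01 -1.71729407e-01]
 [ 0.00000000e+00  0.00000000e+00  0.00000000e+00  1.00000000e+00]]
```

View pics/scene0.png

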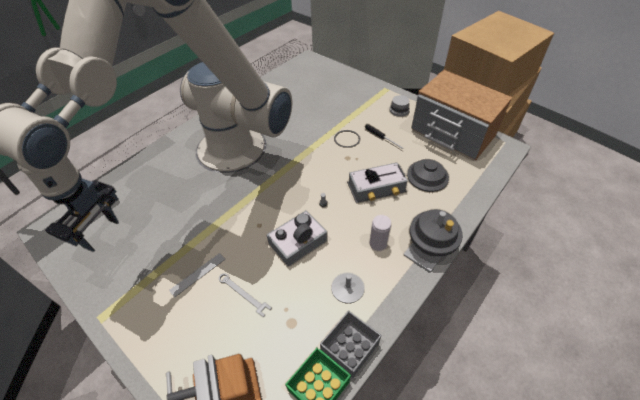

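View pics/side0.png

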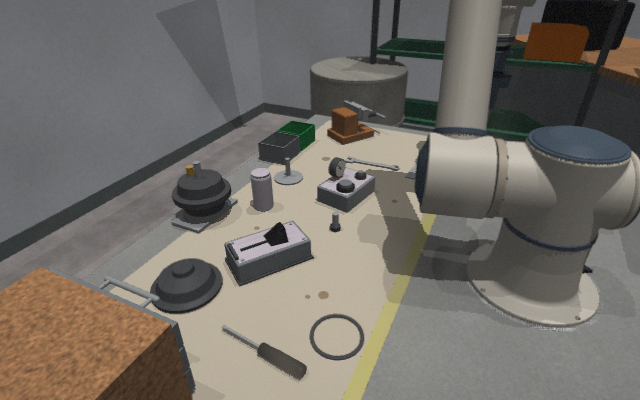

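View pics/wrist0.png

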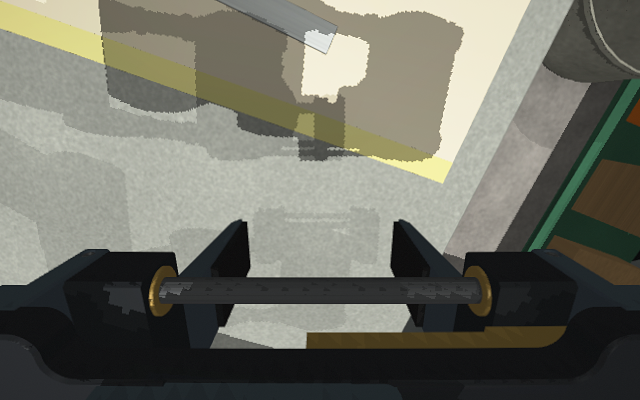

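The scene view shows the valve near (378,181) and the start box near (298,237). In the side view they are near (268,248) and (347,188). I'll enlarge both.

```bash
python3 - <<'E'
from h import *
for t,(u,v,w,h),n in (('scene0',(255,150,160,120),'zs'),('side0',(215,145,170,140),'zd')):
    im=load(t)['image'][v:v+h,u:u+w,::-1]
    s=4.7 if n=='zs' else 4.2
    cv2.imwrite(f'pics/{n}.png',cv2.resize(im,None,fx=s,fy=s,interpolation=cv2.INTER_CUBIC))
f=load('scene0');g=load('side0')
print(onz(f,(378,181),.06),onz(f,(298,235),.055),onz(g,(268,245),.06),onz(g,(347,185),.055))
E
```

```text
[0.60096932 0.1776136  0.06      ] [ 0.53713789 -0.16831779  0.055     ] [0.57499052 0.2119487  0.06      ] [ 0.51625563 -0.14288644  0.055     ]
```

View pics/zs.png

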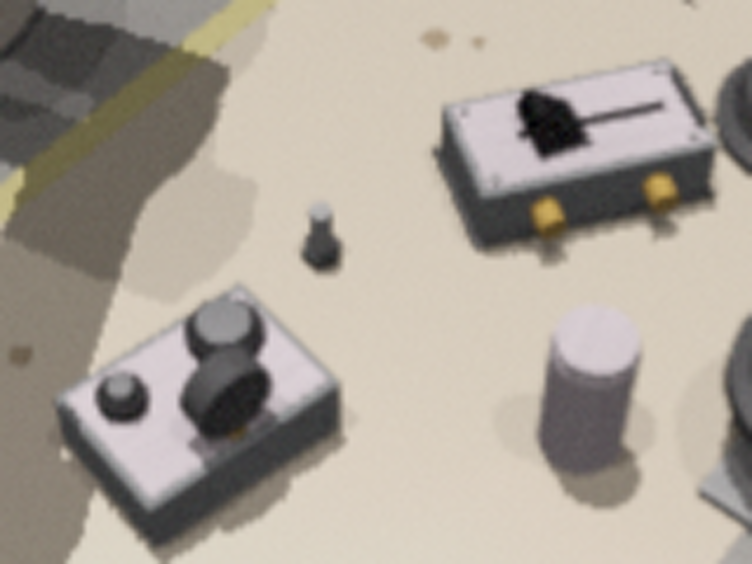

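View pics/zd.png

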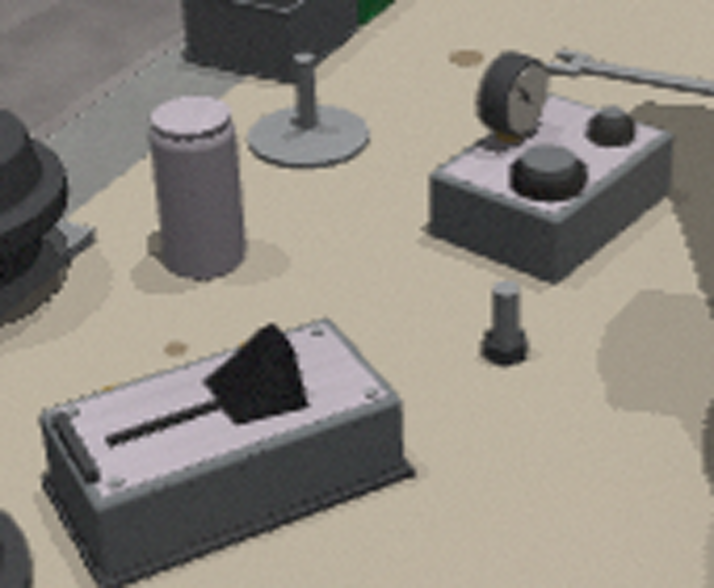

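```bash
python3 - <<'E'
from h import *
f=load('scene0');g=load('side0')
def S(p,z): return onz(f,(p[0]/4.7+255-.4,p[1]/4.7+150-.4),z)
def D(p,z): return onz(g,(p[0]/4.2+215-.4,p[1]/4.2+145-.4),z)
# order: -x-y, -x+y, +x+y, +x-y
a=np.array([S(p,.058) for p in [(443,108),(668,62),(715,135),(480,195)]])
b=np.array([D(p,.058) for p in [(402,400),(100,502),(42,412),(327,320)]])
for n,c in (('scene',a),('side',b)):
    print(n,c.round(4).tolist(),'ctr',c.mean(0).round(4)); e=(c[1]+c[2]-c[0]-c[3]);x=(c[2]+c[3]-c[0]-c[1]);
    print(np.linalg.norm(e)/2,np.linalg.norm(x)/2,'yaw',np.degrees(np.arctan2(-e[0],e[1])),np.degrees(np.arctan2(x[1],x[0])))
a=np.array([S(p,.055) for p in [(60,402),(237,288),(340,383),(157,510)]])
b=np.array([D(p,.055) for p in [(672,138),(555,213),(431,177),(548,95)]])
for n,c in (('scene',a),('side',b)):
    print(n,c.round(4).tolist(),'ctr',c.mean(0).round(4)); e=(c[1]+c[2]-c[0]-c[3]);x=(c[2]+c[3]-c[0]-c[1]);
    print(np.linalg.norm(e)/2,np.linalg.norm(x)/2,'yaw',np.degrees(np.arctan2(-e[0],e[1])),np.degrees(np.arctan2(x[1],x[0])))
print('start scene',S((226,322),.077),'side',D((549,163),.077), 'vent',S((123,388),.077),D((611,118),.077))
print('lever top scene',S((538,95),.092),'side',D((271,327),.092),D((290,335),.092),'foot side',D((307,405),.058),D((237,422),.058))
print('bolt',S((322,255),.01),D((505,350),.01),'can',S((585,460),0))
E
```

```text
scene [[0.4955, 0.1467, 0.058], [0.601, 0.2985, 0.058], [0.6715, 0.2549, 0.058], [0.5706, 0.0938, 0.058]] ctr [0.5847 0.1985 0.058 ]
0.18748370622646746 0.08734425379524939 yaw -33.41579528783694 -33.526449719401334
side [[0.4928, 0.1486, 0.058], [0.6004, 0.2969, 0.058], [0.6776, 0.2471, 0.058], [0.5725, 0.0964, 0.058]] ctr [0.5858 0.1972 0.058 ]
0.18352903637103463 0.09354895011841005 yaw -35.414034418717364 -33.02273854954253
scene [[0.4628, -0.2306, 0.055], [0.4894, -0.0822, 0.055], [0.5978, -0.0987, 0.055], [0.5711, -0.2498, 0.055]] ctr [ 0.5303 -0.1653  0.055 ]
0.15206187196878093 0.10983145767575528 yaw -10.101020085055003 -9.378640177026615
side [[0.4557, -0.223, 0.055], [0.4938, -0.087, 0.055], [0.5942, -0.0953, 0.055], [0.5671, -0.2486, 0.055]] ctr [ 0.5277 -0.1635  0.055 ]
0.14830466475254442 0.10723231593542001 yaw -12.705659006080344 -9.071464331375477
start scene [ 0.51590892 -0.12093967  0.077     ] side [ 0.51028884 -0.11417535  0.077     ] vent [ 0.50010905 -0.20477608  0.077     ] [ 0.49463246 -0.19495001  0.077     ]
lever top scene [0.56105108 0.17522598 0.092     ] side [0.57386858 0.15788933 0.092     ] [0.55960464 0.16011395 0.092     ] foot side [0.5409335  0.17626862 0.058     ] [0.56966577 0.20703578 0.058     ]
bolt [0.4918129  0.00647818 0.01      ] [0.48452204 0.01817869 0.01      ] can [ 0.74458491 -0.0118146   0.        ]
```

```bash
cat >> h.py <<'E'
from scipy.spatial.transform import Rotation as Rn
def pose():
    s=ctrl.sense(); T=np.eye(4); T[:3,:3]=Rn.from_euler('xyz',s['eef_rot']).as_matrix(); T[:3,3]=s['eef_pos']; return T
def rel(p,yawdeg):
    T=pose(); R=Rn.from_euler('xyz',[np.pi,0,np.radians(yawdeg)]).as_matrix()
    print('turn',np.degrees(Rn.from_matrix(T[:3,:3].T@R).as_rotvec()).round(2),'shift mm',(1000*T[:3,:3].T@(np.array(p)-T[:3,3])).round(1))
def st():
    s=ctrl.sense(); print(s['time_s'],s['eef_pos'].round(4),np.degrees(s['eef_rot']).round(2),s['wrist_force'].round(2),s['opening'])
E
python3 - <<'E'
from h import *
rel([.556,.154,.2],-33.7)
E
```

```text
turn [-2.000e-02  5.000e-02 -3.712e+01] shift mm [-587.5 -575.7   14.1]
```

Emit:
{"fn": "move_arm", "kwargs": {
  "rows": [
    [0,0,-2,-15,-14,0,0],
    [0,0,-4,-45,-44,0,0],
    [0,0,-6,-80,-78,0,0],
    [0,0,-8,-115,-112,0,0],
    [0,0,-10,-150,-147,0,0],
    [0,0,-12,-185,-181,0,0],
    [0,0,-14,-220,-215,0,0],
    [0,0,-16,-255,-250,0,0],
    [0,0,-18,-290,-284,0,0],
    [0,0,-20,-325,-318,0,0],
    [0,0,-22,-360,-353,0,0],
    [0,0,-24,-395,-387,0,0],
    [0,0,-26,-430,-421,0,0],
    [0,0,-28,-465,-455,4,0],
    [0,0,-30,-500,-490,6,0],
    [0,0,-32,-530,-519,9,0],
    [0,0,-34,-556,-545,12,0],
    [0,0,-36,-575,-563,14,0],
    [0,0,-37.1,-587,-575,14,0],
    [0,0,-37.1,-587.5,-575.7,14,0]
  ]
}}

```text
time_s: 2.15
eef_pos: [0.5565, 0.1551, 0.1997]
eef_rot: [-3.141, 0.0, -0.587]
wrist_force: [-0.4, -1.3, 1.5]
opening: 0.0007
```

Emit:
{"fn": "move_arm", "kwargs": {
  "rows": [
    [0,0,0,0,0,0,0],
    [0,0,0,0,0,0,0]
  ]
}}

```text
time_s: 2.35
eef_pos: [0.5557, 0.1527, 0.2]
eef_rot: [3.141, 0.0, -0.59]
wrist_force: [0.3, -0.3, -1.0]
opening: 0.0007
```

```bash
python3 - <<'E'
from h import *
st(); T=pose(); np.save('T1.npy',T)
grab('wrist','w1')
st()
E
```

```text
2.35 [0.5557 0.1527 0.2   ] [ 1.7998e+02  1.0000e-02 -3.3800e+01] [ 0.3  -0.33 -1.  ] 0.0006726232595313398
2.4 [0.5557 0.1526 0.2001] [179.99   0.   -33.8 ] [-0.47 -0.35 -0.24] 0.0006096592161290952
```

View pics/w1.png

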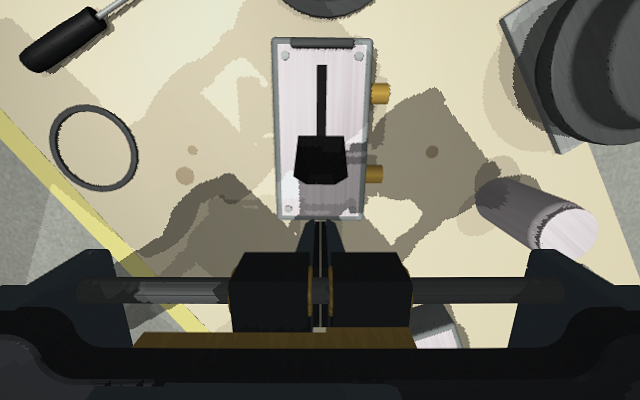

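```bash
python3 - <<'E'
from h import *
f=load('w1'); T=np.load('T1.npy')@f['T_tool_cam']
im=f['image']
g=cv2.cvtColor(im,cv2.COLOR_RGB2GRAY)
z=cv2.resize(im[20:240,250:390,::-1],None,fx=2.7*1.0,fy=2.7,interpolation=cv2.INTER_CUBIC);cv2.imwrite('pics/zw1.png',z)
c=np.array([onz(f,p,.058,T) for p in [(277,219),(272,38),(373,39),(363,220)]])
print(c.round(4),c.mean(0)); e=(c[1]+c[2]-c[0]-c[3]);x=(c[2]+c[3]-c[0]-c[1]); print(np.linalg.norm(e)/2,np.linalg.norm(x)/2,'yaw',np.degrees(np.arctan2(-e[0],e[1])))
sl=[onz(f,p,.058,T) for p in [(321.5,66),(321.5,134)]]; d=sl[0]-sl[1]; print(sl,'slot yaw',np.degrees(np.arctan2(-d[0],d[1])))
print([onz(f,p,.092,T).round(4) for p in [(303,184),(338,184)]])
print([onz(f,p,.058,T).round(4) for p in [(294,179),(348,178)]])
E
```

```text
[[0.4944 0.1481 0.058 ]
 [0.6004 0.3012 0.058 ]
 [0.6808 0.2465 0.058 ]
 [0.5756 0.0923 0.058 ]] [0.58781352 0.19702767 0.058     ]
0.18644989128894873 0.09789165177354296 yaw -34.49690499959181
[array([0.62619249, 0.25401688, 0.058     ]), array([0.58968133, 0.19921913, 0.058     ])] slot yaw -33.67510279044814
[array([0.5492, 0.1717, 0.092 ]), array([0.5778, 0.1525, 0.092 ])]
[array([0.5377, 0.1757, 0.058 ]), array([0.5876, 0.1437, 0.058 ])]
```

View pics/zw1.png

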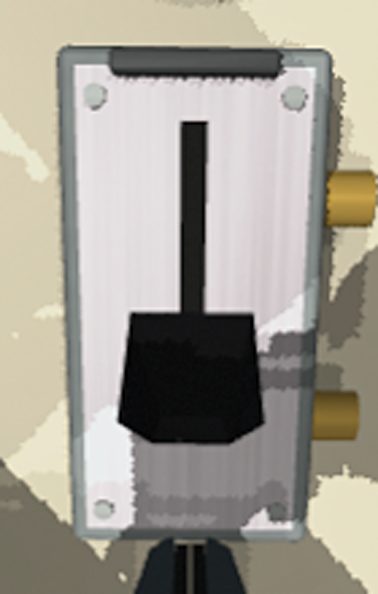

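```bash
python3 - <<'E'
from h import *
rel([.5464,.136,.066],-34)
E
```

```text
turn [0.01 0.   0.2 ] shift mm [  1.5  19.  134.1]
```

Emit:
{"fn": "move_arm", "kwargs": {
  "rows": [
    [0,0,0.2,1.5,10,15,0],
    [0,0,0.2,1.5,19,45,0],
    [0,0,0.2,1.5,19,75,0],
    [0,0,0.2,1.5,19,100,0],
    [0,0,0.2,1.5,19,118,0],
    [0,0,0.2,1.5,19,129,0],
    [0,0,0.2,1.5,19,134,0],
    [0,0,0.2,1.5,19,134,0],
    [0,0,0.2,1.5,19,134,0]
  ]
}}

```text
time_s: 3.3
eef_pos: [0.5472, 0.137, 0.0667]
eef_rot: [-3.141, -0.001, -0.592]
wrist_force: [0.4, -0.1, 0.8]
opening: 0.0005
```

```bash
python3 - <<'E'
from h import *
st(); np.save('T2.npy',pose())
f=grab('wrist','w2');g=grab('side','s2')
a=cv2.resize(f['image'][20:260,220:420,::-1],None,fx=2,fy=2)
b=cv2.resize(g['image'][190:290,200:340,::-1],(400,480))
cv2.imwrite('pics/w2z.png',np.hstack([a,b]))
E
```

```text
3.3 [0.5472 0.137  0.0667] [-1.7996e+02 -5.0000e-02 -3.3930e+01] [ 0.45 -0.1   0.83] 0.00049289271800986
```

View pics/w2z.png

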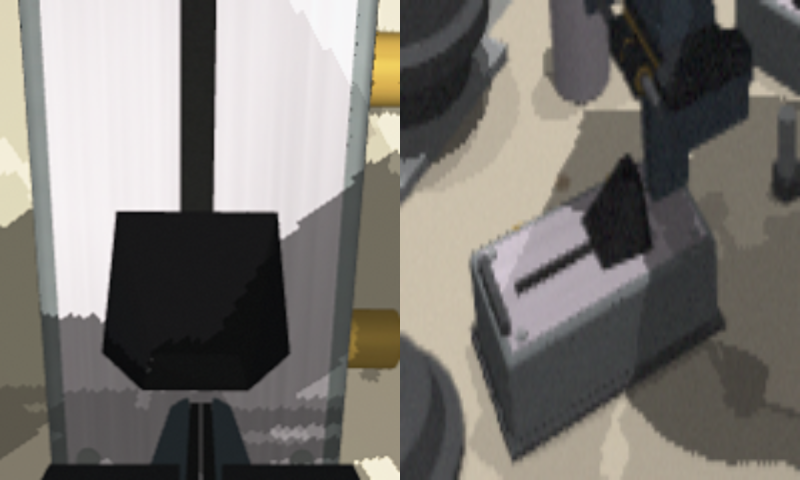

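The fingers are centred behind the lever's back face, with about 14 mm of gap and clear of the plate. I'll start the push.

Emit:
{"fn": "move_arm", "kwargs": {
  "rows": [
    [0,0,0,0,-2,0,0],
    [0,0,0,0,-4,0,0],
    [0,0,0,0,-6,0,0],
    [0,0,0,0,-8,0,0],
    [0,0,0,0,-9,0,0],
    [0,0,0,0,-10,0,0]
  ]
}}

```text
time_s: 4.0
eef_pos: [0.5524, 0.1455, 0.0659]
eef_rot: [3.142, 0.0, -0.592]
wrist_force: [-0.8, -0.7, 0.5]
opening: 0.0006
```

Emit:
{"fn": "move_arm", "kwargs": {
  "rows": [
    [0,0,0,0,-1,0,0],
    [0,0,0,0,-2,0,0]
  ]
}}

```text
time_s: 4.2
eef_pos: [0.5535, 0.1471, 0.0659]
eef_rot: [3.142, 0.0, -0.592]
wrist_force: [-0.1, 0.2, -0.1]
opening: 0.0001
```

Emit:
{"fn": "move_arm", "kwargs": {
  "rows": [
    [0,0,0,0,-1,0,0],
    [0,0,0,0,-2,0,0]
  ]
}}

```text
time_s: 4.4
eef_pos: [0.5545, 0.1487, 0.0659]
eef_rot: [3.141, 0.0, -0.592]
wrist_force: [-0.1, -1.4, 0.2]
opening: 0.0
```

Emit:
{"fn": "move_arm", "kwargs": {
  "rows": [
    [0,0,0,0,-1,0,0],
    [0,0,0,0,-2,0,0]
  ]
}}

```text
time_s: 4.6
eef_pos: [0.5557, 0.1504, 0.0659]
eef_rot: [-3.142, -0.0, -0.592]
wrist_force: [0.1, -2.3, 1.3]
opening: 0.0003
```

Emit:
{"fn": "move_arm", "kwargs": {
  "rows": [
    [0,0,0,0,-1,0,0],
    [0,0,0,0,-2,0,0]
  ]
}}

```text
time_s: 4.8
eef_pos: [0.5566, 0.1518, 0.0659]
eef_rot: [3.141, 0.0, -0.592]
wrist_force: [-1.8, -5.5, 3.0]
opening: 0.0003
```

Emit:
{"fn": "move_arm", "kwargs": {
  "rows": [
    [0,0,0,0,-1,0,0]
  ]
}}

```text
time_s: 4.9
eef_pos: [0.5571, 0.1525, 0.066]
eef_rot: [3.141, 0.0, -0.592]
wrist_force: [-3.0, -7.7, 4.9]
opening: 0.0006
```

Emit:
{"fn": "move_arm", "kwargs": {
  "rows": [
    [0,0,0,0,-1,0,0]
  ]
}}

```text
time_s: 5.0
eef_pos: [0.5576, 0.1532, 0.066]
eef_rot: [3.141, 0.0, -0.592]
wrist_force: [-2.9, -7.6, 4.3]
opening: 0.0006
```

Emit:
{"fn": "move_arm", "kwargs": {
  "rows": [
    [0,0,0,0,-1,0,0]
  ]
}}

```text
time_s: 5.1
eef_pos: [0.5581, 0.154, 0.066]
eef_rot: [3.14, 0.0, -0.592]
wrist_force: [-2.2, -8.0, 5.0]
opening: 0.0006
```

```bash
python3 - <<'E'
from h import *
st(); print(ctrl.sense()['moment']);np.save('T3.npy',pose())
f=grab('wrist','w3');g=grab('side','s3')
a=cv2.resize(f['image'][20:260,220:420,::-1],None,fx=2,fy=2)
b=cv2.resize(g['image'][190:290,200:340,::-1],(400,480))
cv2.imwrite('pics/w3z.png',np.hstack([a,b]));st()
E
```

```text
5.1 [0.5581 0.154  0.066 ] [ 1.7993e+02  1.0000e-02 -3.3920e+01] [-2.25 -8.    5.04] 0.0006117312597463643
[-1.46892994  0.40753417 -0.138993  ]
5.2 [0.5583 0.1541 0.066 ] [179.95   0.   -33.92] [-2.26 -5.97  2.7 ] 0.00016831450455153106
```

View pics/w3z.png

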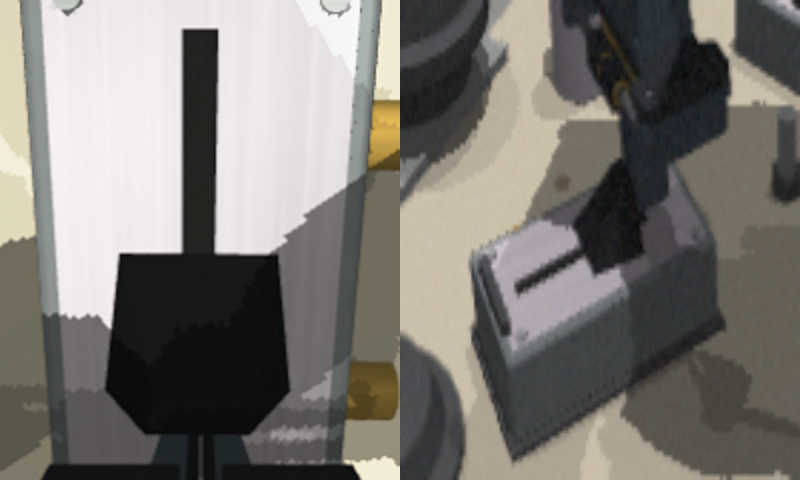

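Lever and fingers are in flush contact, and the lever has advanced about 6 mm. This looks like the first rise, so I'll continue in 1 mm steps.

Emit:
{"fn": "move_arm", "kwargs": {
  "rows": [
    [0,0,0,0,-1,0,0]
  ]
}}

```text
time_s: 5.3
eef_pos: [0.5587, 0.1548, 0.066]
eef_rot: [3.14, 0.0, -0.592]
wrist_force: [-3.6, -7.9, 4.3]
opening: 0.0005
```

Emit:
{"fn": "move_arm", "kwargs": {
  "rows": [
    [0,0,0,0,-1,0,0]
  ]
}}

```text
time_s: 5.4
eef_pos: [0.5592, 0.1556, 0.066]
eef_rot: [3.14, 0.0, -0.592]
wrist_force: [-2.0, -8.7, 4.2]
opening: 0.0007
```

Emit:
{"fn": "move_arm", "kwargs": {
  "rows": [
    [0,0,0,0,-1,0,0]
  ]
}}

```text
time_s: 5.5
eef_pos: [0.5599, 0.1565, 0.066]
eef_rot: [3.141, 0.0, -0.592]
wrist_force: [-1.7, -6.7, 3.8]
opening: 0.0004
```

Emit:
{"fn": "move_arm", "kwargs": {
  "rows": [
    [0,0,0,0,-1,0,0]
  ]
}}

```text
time_s: 5.6
eef_pos: [0.5606, 0.1576, 0.0659]
eef_rot: [3.141, -0.0, -0.592]
wrist_force: [0.0, -2.6, -0.8]
opening: 0.0003
```

```bash
cat >> h.py <<'E'
def lever(tag):
    st(); T0=pose(); f=grab('wrist',tag); T=T0@f['T_tool_cam']
    im=f['image'].astype(int)
    # front foot edge: on slot centreline sideways 12 mm, scan along track for plate->black transition
    Y=np.array([.5592,.829,0]);X=np.array([.829,-.5592,0]);C=np.array([.587,.1975,.058])
    Wc=np.linalg.inv(T); g=cv2.cvtColor(f['image'],cv2.COLOR_RGB2GRAY); out=[]
    for x in (-.014,-.011,.011,.014):
        ys=np.arange(.07,-.05,-.0005); P=np.array([C+X*x+Y*y for y in ys])
        uv=cv2.projectPoints(P,cv2.Rodrigues(Wc[:3,:3])[0],Wc[:3,3],np.array(f['mtx']),np.array(f['D']))[0].reshape(-1,2).astype(np.float32)
        v=cv2.remap(g,uv[None,:,0],uv[None,:,1],cv2.INTER_LINEAR).ravel().astype(int)
        i=np.argmax(v<50); out.append(round(ys[i]*1000,1))
    u=T0[:3,3]@Y; print('front edge mm',out,'u tcp rel C mm',round(((T0[:3,3]-C)@Y)*1000,1),'gap to back face (foot 44 - 16)',round(np.median(out)-44-16-((T0[:3,3]-C)@Y)*1000,1))
E
python3 - <<'E'
from h import *
lever('w4')
# earlier frames
E
```

```text
5.6 [0.5606 0.1576 0.0659] [179.97  -0.   -33.92] [ 0.01 -2.58 -0.79] 0.0002571081901939687
front edge mm [np.float64(13.0), np.float64(13.0), np.float64(13.0), np.float64(12.5)] u tcp rel C mm -47.8 gap to back face (foot 44 - 16) 0.8
```

View pics/w4.png

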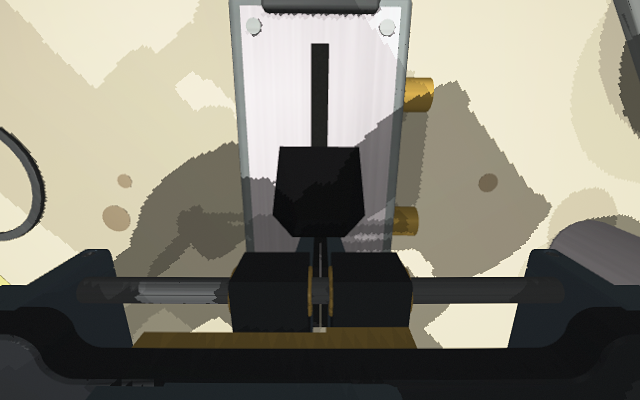

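```bash
sed -i 's/^def lever(tag):/def lever(tag,old=None):/; s/^    st(); T0=pose(); f=grab(.wrist.,tag); T=/    if old is None: st(); T0=pose(); f=grab("wrist",tag)\n    else: T0=np.load(old); f=load(tag)\n    T=/' h.py
python3 - <<'E'
from h import *
for w,t in (('w1','T1.npy'),('w2','T2.npy'),('w3','T3.npy')): lever(w,t)
lever('w5')
E
```

```text
front edge mm [np.float64(0.5), np.float64(0.5), np.float64(0.5), np.float64(0.5)] u tcp rel C mm -54.7 gap to back face (foot 44 - 16) -4.8
front edge mm [np.float64(70.0), np.float64(70.0), np.float64(70.0), np.float64(70.0)] u tcp rel C mm -72.4 gap to back face (foot 44 - 16) 82.4
front edge mm [np.float64(8.5), np.float64(8.5), np.float64(8.5), np.float64(8.0)] u tcp rel C mm -52.3 gap to back face (foot 44 - 16) 0.8
5.65 [0.5608 0.1579 0.0659] [-180.     -0.    -33.92] [ 0.3  -0.76 -0.61] 0.0006144982098648122
front edge mm [np.float64(13.5), np.float64(13.5), np.float64(13.5), np.float64(13.5)] u tcp rel C mm -47.4 gap to back face (foot 44 - 16) 0.9
```

Emit:
{"fn": "move_arm", "kwargs": {
  "rows": [
    [0,0,0,0,0,0,0],
    [0,0,0,0,0,0,0]
  ]
}}

```text
time_s: 5.9
eef_pos: [0.5608, 0.158, 0.0659]
eef_rot: [-3.141, 0.0, -0.592]
wrist_force: [0.1, 0.2, -0.1]
opening: 0.0004
```

```bash
python3 - <<'E'
from h import *
lever('w6')
E
```

```text
5.9 [0.5608 0.158  0.0659] [-179.99    0.    -33.92] [ 0.1   0.15 -0.12] 0.0004464525456765014
front edge mm [np.float64(20.0), np.float64(20.0), np.float64(19.5), np.float64(19.5)] u tcp rel C mm -47.4 gap to back face (foot 44 - 16) 7.2
```

First click confirmed: the push collapsed to 0 N and the lever jumped 6 mm ahead, with its front edge at about 20 mm. Notch 3 should therefore be at about 52 mm.

Emit:
{"fn": "move_arm", "kwargs": {
  "rows": [
    [0,0,0,0,-1.5,0,0],
    [0,0,0,0,-3,0,0],
    [0,0,0,0,-4.5,0,0],
    [0,0,0,0,-6,0,0]
  ]
}}

```text
time_s: 6.35
eef_pos: [0.5642, 0.163, 0.0659]
eef_rot: [-3.141, -0.0, -0.592]
wrist_force: [-0.4, 0.6, 0.7]
opening: 0.0005
```

Emit:
{"fn": "move_arm", "kwargs": {
  "rows": [
    [0,0,0,0,-1,0,0],
    [0,0,0,0,-2,0,0]
  ]
}}

```text
time_s: 6.55
eef_pos: [0.5652, 0.1645, 0.0659]
eef_rot: [3.141, 0.0, -0.592]
wrist_force: [-1.0, -3.4, 2.1]
opening: 0.0003
```

Emit:
{"fn": "move_arm", "kwargs": {
  "rows": [
    [0,0,0,0,-1,0,0]
  ]
}}

```text
time_s: 6.65
eef_pos: [0.5655, 0.165, 0.0659]
eef_rot: [3.141, 0.0, -0.592]
wrist_force: [-2.2, -5.6, 4.7]
opening: 0.0005
```

Emit:
{"fn": "move_arm", "kwargs": {
  "rows": [
    [0,0,0,0,-1,0,0]
  ]
}}

```text
time_s: 6.75
eef_pos: [0.5659, 0.1656, 0.0659]
eef_rot: [3.14, 0.0, -0.592]
wrist_force: [-3.2, -6.4, 4.2]
opening: 0.0003
```

Emit:
{"fn": "move_arm", "kwargs": {
  "rows": [
    [0,0,0,0,-1,0,0]
  ]
}}

```text
time_s: 6.85
eef_pos: [0.5664, 0.1663, 0.066]
eef_rot: [3.14, 0.0, -0.592]
wrist_force: [-3.4, -7.9, 5.9]
opening: 0.0005
```

Emit:
{"fn": "move_arm", "kwargs": {
  "rows": [
    [0,0,0,0,-1,0,0]
  ]
}}

```text
time_s: 6.95
eef_pos: [0.5669, 0.1671, 0.066]
eef_rot: [3.14, 0.0, -0.592]
wrist_force: [-3.3, -8.0, 5.8]
opening: 0.0005
```

Emit:
{"fn": "move_arm", "kwargs": {
  "rows": [
    [0,0,0,0,-1,0,0]
  ]
}}

```text
time_s: 7.05
eef_pos: [0.5675, 0.1679, 0.066]
eef_rot: [3.14, 0.0, -0.592]
wrist_force: [-2.4, -8.6, 6.0]
opening: 0.0004
```

Emit:
{"fn": "move_arm", "kwargs": {
  "rows": [
    [0,0,0,0,-1,0,0]
  ]
}}

```text
time_s: 7.15
eef_pos: [0.5681, 0.1687, 0.066]
eef_rot: [3.14, 0.0, -0.592]
wrist_force: [-3.1, -7.7, 4.6]
opening: 0.0001
```

Emit:
{"fn": "move_arm", "kwargs": {
  "rows": [
    [0,0,0,0,-1,0,0]
  ]
}}

```text
time_s: 7.25
eef_pos: [0.5687, 0.1697, 0.066]
eef_rot: [3.14, 0.0, -0.592]
wrist_force: [-2.2, -6.8, 5.3]
opening: 0.0004
```

Emit:
{"fn": "move_arm", "kwargs": {
  "rows": [
    [0,0,0,0,-1,0,0]
  ]
}}

```text
time_s: 7.35
eef_pos: [0.5693, 0.1706, 0.066]
eef_rot: [3.141, 0.0, -0.592]
wrist_force: [-0.1, -2.7, 1.0]
opening: 0.0005
```

Emit:
{"fn": "move_arm", "kwargs": {
  "rows": [
    [0,0,0,0,0,0,0],
    [0,0,0,0,0,0,0]
  ]
}}

```text
time_s: 7.55
eef_pos: [0.5697, 0.1713, 0.0659]
eef_rot: [-3.141, -0.0, -0.592]
wrist_force: [-0.1, -0.5, -0.7]
opening: 0.0005
```

```bash
python3 - <<'E'
from h import *
lever('w7')
E
```

```text
7.55 [0.5697 0.1713 0.0659] [-179.98   -0.    -33.92] [-0.11 -0.54 -0.73] 0.0005395868285353582
front edge mm [np.float64(32.0), np.float64(32.0), np.float64(31.5), np.float64(31.5)] u tcp rel C mm -31.4 gap to back face (foot 44 - 16) 3.2
```

Emit:
{"fn": "move_arm", "kwargs": {
  "rows": [
    [0,0,0,0,0,0,0],
    [0,0,0,0,0,0,0],
    [0,0,0,0,0,0,0]
  ]
}}

```text
time_s: 7.9
eef_pos: [0.5697, 0.1712, 0.0659]
eef_rot: [-3.142, 0.0, -0.592]
wrist_force: [0.4, -0.5, 0.1]
opening: 0.0006
```

```bash
python3 - <<'E'
from h import *
lever('w8')
E
```

```text
7.9 [0.5697 0.1712 0.0659] [-180.      0.    -33.92] [ 0.36 -0.47  0.1 ] 0.000637303166325798
front edge mm [np.float64(37.0), np.float64(37.0), np.float64(37.0), np.float64(37.0)] u tcp rel C mm -31.5 gap to back face (foot 44 - 16) 8.5
```

Second click confirmed, with the front edge at 37 mm, about 16 mm on. Now the third.

Emit:
{"fn": "move_arm", "kwargs": {
  "rows": [
    [0,0,0,0,-1.5,0,0],
    [0,0,0,0,-3,0,0],
    [0,0,0,0,-4.5,0,0],
    [0,0,0,0,-6,0,0]
  ]
}}

```text
time_s: 8.35
eef_pos: [0.5731, 0.1763, 0.0659]
eef_rot: [-3.142, -0.0, -0.592]
wrist_force: [0.7, -0.1, 0.4]
opening: 0.0007
```

Emit:
{"fn": "move_arm", "kwargs": {
  "rows": [
    [0,0,0,0,-1,0,0],
    [0,0,0,0,-2,0,0]
  ]
}}

```text
time_s: 8.55
eef_pos: [0.5741, 0.1778, 0.0659]
eef_rot: [3.141, 0.0, -0.592]
wrist_force: [-1.5, -2.9, 3.0]
opening: 0.0003
```

Emit:
{"fn": "move_arm", "kwargs": {
  "rows": [
    [0,0,0,0,-1,0,0],
    [0,0,0,0,-2,0,0]
  ]
}}

```text
time_s: 8.75
eef_pos: [0.5748, 0.1789, 0.066]
eef_rot: [3.14, 0.0, -0.592]
wrist_force: [-3.4, -7.6, 4.8]
opening: 0.0007
```

Emit:
{"fn": "move_arm", "kwargs": {
  "rows": [
    [0,0,0,0,-1,0,0]
  ]
}}

```text
time_s: 8.85
eef_pos: [0.5753, 0.1796, 0.0659]
eef_rot: [3.14, 0.0, -0.592]
wrist_force: [-2.9, -7.7, 5.7]
opening: 0.0003
```

Emit:
{"fn": "move_arm", "kwargs": {
  "rows": [
    [0,0,0,0,-1,0,0]
  ]
}}

```text
time_s: 8.95
eef_pos: [0.5758, 0.1804, 0.066]
eef_rot: [3.14, 0.0, -0.592]
wrist_force: [-2.4, -8.1, 5.4]
opening: 0.0006
```

Emit:
{"fn": "move_arm", "kwargs": {
  "rows": [
    [0,0,0,0,-1,0,0]
  ]
}}

```text
time_s: 9.05
eef_pos: [0.5764, 0.1811, 0.066]
eef_rot: [3.14, 0.0, -0.592]
wrist_force: [-3.4, -9.3, 6.6]
opening: 0.0008
```

Emit:
{"fn": "move_arm", "kwargs": {
  "rows": [
    [0,0,0,0,-1,0,0]
  ]
}}

```text
time_s: 9.15
eef_pos: [0.577, 0.182, 0.066]
eef_rot: [3.14, 0.0, -0.592]
wrist_force: [-3.4, -7.8, 5.3]
opening: 0.0007
```

Emit:
{"fn": "move_arm", "kwargs": {
  "rows": [
    [0,0,0,0,-1,0,0]
  ]
}}

```text
time_s: 9.25
eef_pos: [0.5776, 0.1829, 0.066]
eef_rot: [3.14, 0.0, -0.592]
wrist_force: [-2.6, -6.8, 4.1]
opening: 0.0002
```

Emit:
{"fn": "move_arm", "kwargs": {
  "rows": [
    [0,0,0,0,-0.7,0,0]
  ]
}}

```text
time_s: 9.35
eef_pos: [0.5781, 0.1837, 0.066]
eef_rot: [3.141, 0.0, -0.592]
wrist_force: [-1.6, -3.2, 2.1]
opening: 0.0002
```

Emit:
{"fn": "move_arm", "kwargs": {
  "rows": [
    [0,0,0,0,0,0,0],
    [0,0,0,0,0,0,0],
    [0,0,0,0,0,0,0],
    [0,0,0,0,0,0,0]
  ]
}}

```text
time_s: 9.75
eef_pos: [0.5785, 0.1842, 0.0659]
eef_rot: [-3.141, -0.0, -0.592]
wrist_force: [-0.3, -1.8, 0.6]
opening: 0.0004
```

```bash
python3 - <<'E'
from h import *
lever('w9')
E
```

```text
9.75 [0.5785 0.1842 0.0659] [-179.99   -0.    -33.92] [-0.25 -1.81  0.62] 0.0004149846503756084
front edge mm [np.float64(45.0), np.float64(45.0), np.float64(45.0), np.float64(45.0)] u tcp rel C mm -15.8 gap to back face (foot 44 - 16) 0.8
```

Emit:
{"fn": "move_arm", "kwargs": {
  "rows": [
    [0,0,0,0,-0.6,0,0],
    [0,0,0,0,-0.6,0,0],
    [0,0,0,0,-0.6,0,0],
    [0,0,0,0,-0.6,0,0]
  ]
}}

```text
time_s: 10.2
eef_pos: [0.5788, 0.1847, 0.0659]
eef_rot: [-3.141, -0.0, -0.592]
wrist_force: [0.7, -0.2, -0.4]
opening: 0.0003
```

```bash
python3 - <<'E'
from h import *
lever('w10')
E
```

```text
10.2 [0.5788 0.1847 0.0659] [-179.99   -0.    -33.92] [ 0.72 -0.15 -0.38] 0.00030837048694622724
front edge mm [np.float64(52.5), np.float64(52.5), np.float64(52.5), np.float64(52.5)] u tcp rel C mm -15.2 gap to back face (foot 44 - 16) 7.7
```

Third click: the force is zero and the front edge is at 52.5 mm. I'll back off, lift, and move to hover above the start box.

Emit:
{"fn": "move_arm", "kwargs": {
  "rows": [
    [0,0,0,0,4,0,0],
    [0,0,0,0,9,0,0],
    [0,0,0,0,13,0,0],
    [0,0,0,0,15,-10,0],
    [0,0,0,0,15,-35,0],
    [0,0,0,0,15,-70,0],
    [0,0,0,0,15,-105,0],
    [0,0,0,0,15,-130,0],
    [0,0,0,0,15,-135,0],
    [0,0,0,0,15,-135,0]
  ]
}}

```text
time_s: 11.25
eef_pos: [0.5707, 0.1722, 0.2022]
eef_rot: [-3.14, -0.001, -0.592]
wrist_force: [0.5, 0.4, 0.2]
opening: 0.0005
```

```bash
python3 - <<'E'
from h import *
lever('w11')
rel([.513,-.13,.2],-10)
E
```

```text
11.25 [0.5707 0.1722 0.2022] [-1.7991e+02 -9.0000e-02 -3.3920e+01] [0.49 0.42 0.17] 0.0004937932390480861
front edge mm [np.float64(53.0), np.float64(53.0), np.float64(53.0), np.float64(53.0)] u tcp rel C mm -30.1 gap to back face (foot 44 - 16) 23.1
turn [-1.000e-02 -1.000e-02 -2.392e+01] shift mm [121.2 282.6   0.9]
```

Emit:
{"fn": "move_arm", "kwargs": {
  "rows": [
    [0,0,-2,6,14,0,0],
    [0,0,-5,20,47,0,0],
    [0,0,-9,38,89,0,0],
    [0,0,-13,57,134,0,0],
    [0,0,-17,76,179,0,0],
    [0,0,-20,94,222,0,0],
    [0,0,-22,109,260,0,0],
    [0,0,-23.5,125,293,0,0],
    [0,0,-24,130,301,0,0],
    [0,0,-24,130,301,0,0],
    [0,0,-24,130,301,0,0]
  ]
}}

```text
time_s: 12.4
eef_pos: [0.51, -0.1492, 0.2002]
eef_rot: [-3.141, 0.001, -0.174]
wrist_force: [0.2, 0.0, -0.4]
opening: 0.0004
```

```bash
python3 - <<'E'
from h import *
st(); np.save('T12.npy',pose()); grab('wrist','w12')
E
```

```text
12.4 [ 0.51   -0.1492  0.2002] [-1.7996e+02  8.0000e-02 -9.9500e+00] [ 0.24  0.   -0.36] 0.0004295324088389229
```

View pics/w12.png

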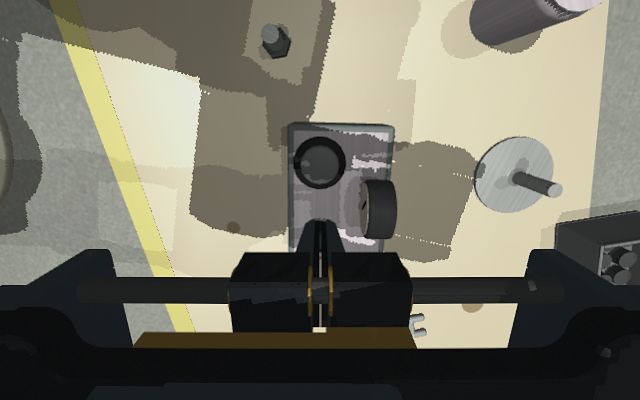

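```bash
python3 - <<'E'
from h import *
f=load('w12'); T=np.load('T12.npy')@f['T_tool_cam']
for p in [(319.5,161),(294,161),(345,161)]: print(onz(f,p,.077,T))
b=onz(f,(319.5,161),.077,T)
c=[onz(f,p,.055,T)[:2].round(4) for p in [(289,125),(394,127)]]; print(c)
rel([b[0],b[1],.1],-9.95)
E
```

```text
[ 0.51570654 -0.11763775  0.077     ]
[ 0.49024328 -0.11318193  0.077     ]
[ 0.54117227 -0.12208665  0.077     ]
[array([ 0.49  , -0.0783]), array([ 0.5987, -0.0993])]
turn [-0.03  0.07  0.05] shift mm [  0.3 -31.8 100.4]
```

Three views agree on the button centre: (0.516, -0.118).

Emit:
{"fn": "move_arm", "kwargs": {
  "rows": [
    [0,0,0,0,-15,5,0],
    [0,0,0,0,-32,25,0],
    [0,0,0,0,-32,60,0],
    [0,0,0,0,-32,90,0],
    [0,0,0,0,-32,107,0],
    [0,0,0,0,-32,114,0],
    [0,0,0,0,-32,117,0],
    [0,0,0,0,-32,117,0]
  ]
}}

```text
time_s: 13.25
eef_pos: [0.5161, -0.118, 0.0842]
eef_rot: [3.142, -0.0, -0.172]
wrist_force: [0.0, 0.1, 0.1]
opening: 0.0002
```

Emit:
{"fn": "move_arm", "kwargs": {
  "rows": [
    [0,0,0,0,0,1.5,0],
    [0,0,0,0,0,3,0],
    [0,0,0,0,0,4.5,0],
    [0,0,0,0,0,6,0]
  ]
}}

```text
time_s: 13.65
eef_pos: [0.5159, -0.1187, 0.0781]
eef_rot: [3.142, -0.0, -0.173]
wrist_force: [-0.1, -0.8, 1.0]
opening: 0.0007
```

Emit:
{"fn": "move_arm", "kwargs": {
  "rows": [
    [0,0,0,0,0,1,0],
    [0,0,0,0,0,2,0]
  ]
}}

```text
time_s: 13.85
eef_pos: [0.5158, -0.1187, 0.0759]
eef_rot: [3.142, -0.0, -0.173]
wrist_force: [-0.6, -0.6, 2.1]
opening: 0.0004
```

Emit:
{"fn": "move_arm", "kwargs": {
  "rows": [
    [0,0,0,0,0,1,0],
    [0,0,0,0,0,2,0]
  ]
}}

```text
time_s: 14.05
eef_pos: [0.5158, -0.1187, 0.0739]
eef_rot: [3.142, -0.0, -0.173]
wrist_force: [-1.0, -0.1, 3.1]
opening: 0.0008
```

Emit:
{"fn": "move_arm", "kwargs": {
  "rows": [
    [0,0,0,0,0,1,0],
    [0,0,0,0,0,2,0]
  ]
}}

```text
time_s: 14.25
eef_pos: [0.5158, -0.1187, 0.0719]
eef_rot: [3.141, -0.0, -0.173]
wrist_force: [-1.5, -1.9, 4.5]
opening: 0.0004
```

Emit:
{"fn": "move_arm", "kwargs": {
  "rows": [
    [0,0,0,0,0,0.5,0],
    [0,0,0,0,0,1,0],
    [0,0,0,0,0,1,0]
  ]
}}

```text
time_s: 14.55
eef_pos: [0.5158, -0.1186, 0.0712]
eef_rot: [3.141, -0.0, -0.173]
wrist_force: [-1.1, -0.6, 9.5]
opening: 0.0007
```

Emit:
{"fn": "move_arm", "kwargs": {
  "rows": [
    [0,0,0,0,0,0.5,0],
    [0,0,0,0,0,0.5,0],
    [0,0,0,0,0,0.5,0]
  ]
}}

```text
time_s: 14.85
eef_pos: [0.5159, -0.1186, 0.0711]
eef_rot: [3.141, -0.001, -0.173]
wrist_force: [-4.5, 0.8, 17.8]
opening: 0.0005
```

Emit:
{"fn": "move_arm", "kwargs": {
  "rows": [
    [0,0,0,0,0,-2,0],
    [0,0,0,0,0,-5,0],
    [0,0,0,0,0,-10,0],
    [0,0,0,0,0,-25,0],
    [0,0,0,0,0,-55,0],
    [0,0,0,0,15,-90,0],
    [0,0,0,0,30,-120,0],
    [0,0,0,0,32,-130,0],
    [0,0,0,0,32,-130,0],
    [0,0,0,0,32,-130,0]
  ]
}}

```text
time_s: 15.85
eef_pos: [0.5098, -0.1496, 0.1995]
eef_rot: [-3.141, 0.001, -0.173]
wrist_force: [0.2, 0.1, -0.4]
opening: 0.0004
```

```bash
python3 - <<'E'
from h import *
st(); f=grab('wrist','w13');g=grab('side','s13'); h=grab('scene','c13')
a=g['image'][145:295,215:385,::-1]; a=cv2.resize(a,(400,353)); b=cv2.resize(f['image'][:,:,::-1],(400,250)); 
cv2.imwrite('pics/fin.png',np.hstack([a,np.vstack([b,np.zeros((103,400,3),np.uint8)])]))
# lever front foot in side view, before/after
T=np.linalg.inv(g['camera_from_world'])
E
```

```text
15.85 [ 0.5098 -0.1496  0.1995] [-1.7997e+02  7.0000e-02 -9.9200e+00] [ 0.16  0.14 -0.41] 0.00036971516673729276
```

View pics/fin.png

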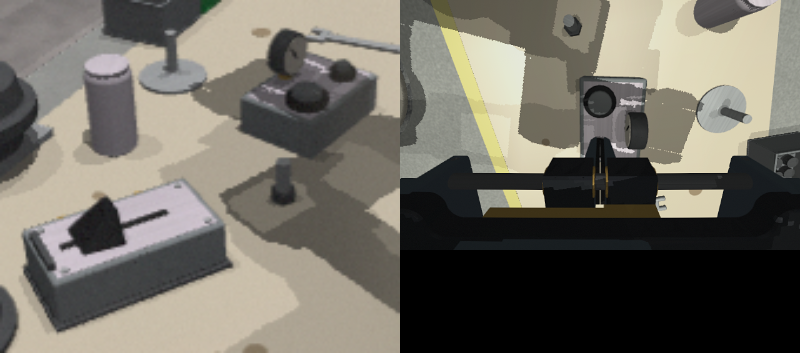

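View pics/c13.png

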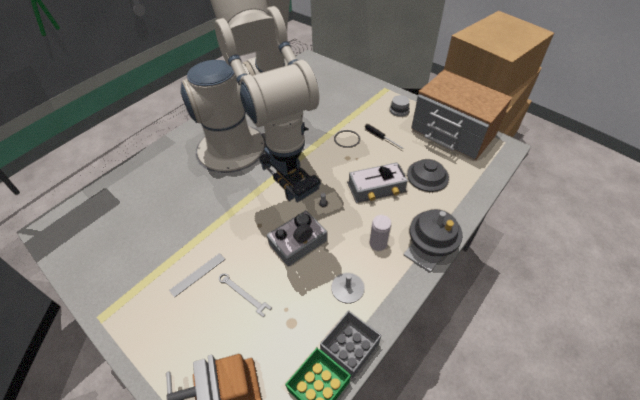

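The lever stands well along its slot with one notch left ahead of it. The start button is back up, nothing else has moved, and the robot is clear.

```bash
python3 - <<'E'
from h import *
ctrl.job_done(); st()
E
```

```text
the job is handed in; nothing more can be done
the job is handed in; nothing more can be done
```

The slide lever is resting in the third notch, and the large start button was then pressed fully down and let go. I handed the job in at about 16 s of the 70 s allowed.

- **Lever:** I felt three rises and drops of the push. They read about 8 to 9.7 N, slightly above the stated 5 to 8 N. After the clicks the wrist camera put the lever's front edge at about 20, 37 and 53 mm, which fits the 16 mm spacing. The last reading of 53.0 mm was taken after the fingers had backed off. The final side picture shows the lever short of the front end of its slot.
- **Start button:** The push rose to about 4.5 N, then climbed sharply at a tip height of 71 mm, which is the bottom stop. I pressed 0.5 mm further to be sure, so the push peaked at 17.8 N, firmer than needed. The last pictures show it up again.
- **Everything else:** The last pictures show the vent button and loose objects apparently undisturbed. The arm was about 12 cm clear of the start box with no wrist force.

No final check failed. During pushes the wrist also read 4 to 6 N upwards, which I put down to friction or sensor cross-talk; I did not investigate it further.

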